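# Refit a conveyor roller and spin-check it

## Robot

A 7-joint arm with a two-finger parallel gripper is mounted at the origin on a cart in front of the work surface, level with it; the furniture and walls round the work are solid. World frame = base frame: x ahead of the robot, y to its left, z up, the work surface at z = 0. Lengths are in m, angles in rad, forces in N, time in s.
With the tool pointing down it reaches from about 0.4 to 0.9 m from the base axis. Payload 5.5 kg.
Tool frame: the origin (TCP) lies midway between the tips of the shut fingers; the grasp point (between the pads) lies 19 mm behind it; z points along the fingers, y is the direction in which the jaws open and shut (so a half turn about z gives the same grasp; the last joint's range is limited). The gripper opens to 85 mm and grips with 20 to 120 N. Pads are 22 mm wide; open, the fingers measure 114 mm over their backs; the gripper's body (76 mm by 85 mm) begins 54 mm behind the grasp point. The pads swing forward as they close: fully open they stand 13 mm farther back than shut.
Start: joints at [-0.904, 0.501, -0.427, 1.55, 0.221, 1.138, -0.21], TCP at [0.255, 0.598, 0.199] pointing down, gripper open.
Joint ranges: [-2.88, 2.88], [-0.31, 2.03], [-1.54, 1.56], [0.2, 2.42], [-1.41, 4.55], [0.19, 2.02], [-2.57, 2.57]. Speed limits (rad/s): [2.57, 2.57, 3.14, 3.14, 3.14, 3.14, 3.14].

## Interface

Orientations are given as a rotation vector (axis times angle).
In Python, from workcell import robot, viewer, find_in, mark_of gives the robot as it stands.
- The arm moves only by the shell command python3 -m creep 'ROWS' [OPENING] [FORCE]. ROWS is JSON, a list of rows, each a list of 2 entries, a list of its own where there are three numbers: the shift along the tool's x, y, z in m, then the turn, a rotation vector about the tool's x, y, z in rad. A call has 1 to 20 rows; each row shifts and turns the commanded pose from where the row before left it, along the tool's axes as they then stand; what a row does not reach is not made up. A row lasts 1/8 s, in which the tool goes at most 62.5 mm and 10.7 degrees, less where a joint would pass 70% of its speed; a pose out of reach is approached as far as the arm can. A call with a gripper value outside its range is refused whole. OPENING is the opening, from 0 (shut) to 1 (fully open), set as the call begins (- or left out, the last holds). The fingers move at their own pace and stop on an object; FORCE is the grip in N (left out, the last holds). Time passes only in rows, so rows that do not move let the fingers close. It gives the time, the measured TCP pose, the force and the opening at its end, in the units of the state.
- robot.read_state(): the state, without advancing time (a new reading comes with each control period).
- viewer.grab_frame(name): name is "scene" or "top" or "wrist"; returns (picture, depth): 400x640x3 uint8, blue, green, red; 400x640 float32, m along the optical axis (not along the pixel's ray), 0 where there is no reading.
- viewer.calibration(name): a dict with "fx", "fy", "cx", "cy" (pixels), "rvec" (rotation vector, rad) and "tvec" (3), from world to camera coordinates, as OpenCV has them. Camera axes: x right, y down, z forward; pixel columns grow to the right and rows downward; lengths in m; the calibration is good to about 2 mm. A picture is of the moment at which its call begins: read the wrist's pose just before it. calibration takes no time and is no camera call; for the wrist camera it gives the pose at the moment of the call.
- robot.hand_in(): hands the job in, once; it reports no verdict.
Trained networks look in the newest picture that a camera, given by its name, has taken for a name from the list of things; names that differ only in an ending like _2 or _b are one class to them, and where a whole thing is asked for, a point or a joint stands for the part that bears it (a point fixed in the world has none). Each returns a list of dicts, best first, with "score" (0 to 1); they miss things now and then, are a little off and sometimes report something else, mostly with a low value. They report only what shows in the picture. A call takes as long as a camera call.
- find_in(camera, label): "bbox" ([centre column, centre row, width, height] in pixels, round what is visible of it).
- mark_of(camera, label): "point" ([column, row] in pixels: a listed point, or the origin of a listed thing).
The state is a dict: "time": time; "joint_pos": joint angles; "qd": joint speeds; "tau": joint torques, N m; "eef_pos": TCP position; "orientation": TCP orientation; "ft_force": force on the tool from outside, world axes, zero at the start; "moment": the same for the moment, N m; "width": finger opening in m.
Only numpy, scipy, OpenCV 4.12 (cv2) and the standard library are available. Lean on these libraries where they do the work, as an engineer would, in place of code of your own. Each camera call takes 0.05 s, during which the arm holds its last target.

## Task

Put the loose roller back into the empty middle station of the small roller conveyor: lay its axle into the two open slots and press it down past the spring balls until it is fully home, without forcing it, the tube clear of both side rails. Then let go and give the roller a light brush with the fingertips, so that it spins on by itself in its place and is seen to turn freely, without rubbing. Leave it there and leave the other things where they are.

Things in the scene. Friction and masses are not known exactly. Their poses are not given: they have to be found in the camera images.
- roller: the loose conveyor roller, lying on the bench at the start: steel tube 40 mm in diameter and 140 mm long on a thin round axle of 8 mm diameter that sticks out 22 mm at each end (184 mm over all); 0.36 to 0.73 kg. Origin at its centre, y along the axle (either way round is the same), x and z turn with the tube. The tube runs on ball bearings: brushed to 5 rad/s, it coasts for a second or more. Grasp it across its middle.
- frame: the roller conveyor: grey, fixed to the bench, 230 mm long (its x), 188 mm wide (its y); origin on the bench under its centre, z up. Two side rails, 6 mm thick, inner faces at y = +74 and -74 mm, tops 76 mm high. Three stations at x = -80, 0 and +80 mm: the outer two hold rollers like the loose one (tops 80 mm high), the middle one is empty, with nothing under it between the rails.
- seat (a point): centre of the empty station: the roller's centre when it is home, 60 mm above the bench; axes as the conveyor's: y along the axle, z up. The tube then has 4 mm to the rail at each end.
- slot_l (a point): middle of the empty station's slot in the left rail (y = +77 mm), at the height of the axle when home. Upright, open at the top: 10.5 mm wide, its mouth bevelled to 22.5 mm in the top 6 mm, its hard bottom 56 mm above the bench.
- slot_r (a point): the same in the right rail (y = -77 mm).
- ball_l (a point): centre of the left spring ball, 8 mm in diameter, just outside the rail (y = +86 mm), 68 mm above the bench; it pokes 4 mm into the way of the axle from the +x side of the slot. Laid in by its weight alone the axle rests on the balls, about 10 mm too high; about 15 N in all, its weight of 4 to 7 N included, takes it past both to the bottom of the slots, where the balls hold it lightly.
- ball_r (a point): the same on the right (y = -86 mm).
- tape_measure: yellow tape measure, 38x68x62 mm, standing at the front left; a bystander; origin at the centre of its underside
- marker_black: black-capped marker pen, 19x137x16 mm, lying at the front right; a bystander; origin at the centre of its underside
- screwdriver: blue-handled screwdriver, 30x198x30 mm, lying in front of the conveyor; a bystander; origin at the centre of its underside

How it is judged:
By the outcome, as a careful person would: the job done as asked, in the order asked, and still so for the second after the job is handed in, with the robot touching nothing.
It also fails if it takes over 48 s, if anything falls off the work surface, if the arm or the gripper's body presses on something with over 40 N, if the wrist force passes 120 N, or if a joint passes its speed limit or range.

## Working session

There is one attempt and no reset: what is moved stays moved. The work goes in short steps, Python scripts to look and compute and a shell command to move; the robot and the scene stay as the last step left them, time stands still between calls to the robot, and variables do not carry over. Pictures are saved under pics/ and viewed, and the job is handed in when it is done.

```bash
ls; mkdir -p pics
cat > h.py <<'E'
import numpy as np, cv2
from scipy.spatial.transform import Rotation as R
from workcell import robot, viewer, find_in, mark_of
np.set_printoptions(precision=4,suppress=True)
def cal(n):
    c=viewer.calibration(n); return c,R.from_rotvec(np.ravel(c['rvec'])).as_matrix(),np.ravel(c['tvec'])
def ray(c,Rm,t,p):
    d=np.array([(p[0]-c['cx'])/c['fx'],(p[1]-c['cy'])/c['fy'],1.]); return -Rm.T@t, Rm.T@d
def atz(C,p,z):
    o,d=ray(*C,p); return o+d*(z-o[2])/d[2]
def atd(C,p,dep):
    o,d=ray(*C,p); return o+d*dep
def proj(C,P):
    c,Rm,t=C; q=Rm@np.asarray(P)+t; return np.array([c['fx']*q[0]/q[2]+c['cx'],c['fy']*q[1]/q[2]+c['cy']])
def st():
    s=robot.read_state(); print('t',s['time'],'p',np.array(s['eef_pos']),'o',np.array(s['orientation']),'F',np.array(s['ft_force']),'w',s['width']); return s
E
python3 - <<'E'
from h import *
s=st(); print(R.from_rotvec(s['orientation']).as_matrix())
for n in('top','scene'):
    im,d=viewer.grab_frame(n); C=cal(n); cv2.imwrite(f'pics/{n}1.png',im); np.save(f'{n}_d.npy',d)
    for l in('roller','frame','seat','slot_l','slot_r','ball_l','ball_r'):
        m=mark_of(n,l)[:2]
        for q in m:
            z={'roller':.02,'frame':0,'seat':.06,'slot_l':.06,'slot_r':.06}.get(l,.068)
            print(n,l,q['score'],np.array(q['point']),atz(C,q['point'],z))
    print(find_in(n,'roller')[:3])
E
```

```text
pics
t 0.0 p [0.2551 0.597  0.1983] o [-0.6298 -3.0773  0.0029] F [ 0.9813 -0.4942  0.6729] w 0.08533652196583177
[[-0.9196  0.3929 -0.0008]
 [ 0.3929  0.9196 -0.0017]
 [ 0.0001 -0.0019 -1.    ]]
top roller 0.6 [398.  225.9] [ 0.507  -0.4208  0.02  ]
top frame 0.62 [223.3 278. ] [0.3721 0.0009 0.    ]
top slot_l 0.82 [301.9 154.4] [ 0.6713 -0.1819  0.06  ]
top slot_l 0.8 [238.3 144.3] [ 0.6939 -0.0245  0.06  ]
top slot_r 0.82 [301.9 154.4] [ 0.6713 -0.1819  0.06  ]
top slot_r 0.8 [238.3 144.3] [ 0.6939 -0.0245  0.06  ]
top ball_l 0.8 [237.  137.7] [ 0.7078 -0.022   0.068 ]
top ball_l 0.78 [304.8 151.8] [ 0.6752 -0.1892  0.068 ]
top ball_r 0.8 [237.  137.7] [ 0.7078 -0.022   0.068 ]
top ball_r 0.78 [304.8 151.8] [ 0.6752 -0.1892  0.068 ]
[{'bbox': [400.1, 227.8, 28.1, 74.6], 'score': 0.58}, {'bbox': [422.8, 289.4, 59.6, 11.8], 'score': 0.54}]
scene roller 0.92 [379.4 264.4] [ 0.503  -0.4347  0.02  ]
scene frame 0.68 [306.3 143.8] [0.7481 0.0282 0.    ]
scene frame 0.64 [329.6 174.6] [ 0.686  -0.1225  0.    ]
scene seat 0.94 [325.9 161.6] [ 0.6705 -0.1196  0.06  ]
scene seat 0.32 [345.4 171.2] [ 0.6757 -0.1876  0.06  ]
scene slot_l 0.91 [341.4 171.4] [ 0.6676 -0.1797  0.06  ]
scene slot_l 0.66 [306.9 144.1] [ 0.6934 -0.0249  0.06  ]
scene slot_r 0.91 [341.4 171.4] [ 0.6676 -0.1797  0.06  ]
scene slot_r 0.66 [306.9 144.1] [ 0.6934 -0.0249  0.06  ]
scene ball_l 0.71 [310.8 137.7] [ 0.7168 -0.0199  0.068 ]
scene ball_r 0.71 [310.8 137.7] [ 0.7168 -0.0199  0.068 ]
[{'bbox': [220.2, 204.4, 29.7, 20.9], 'score': 0.4}]
```

View pics/top1.png

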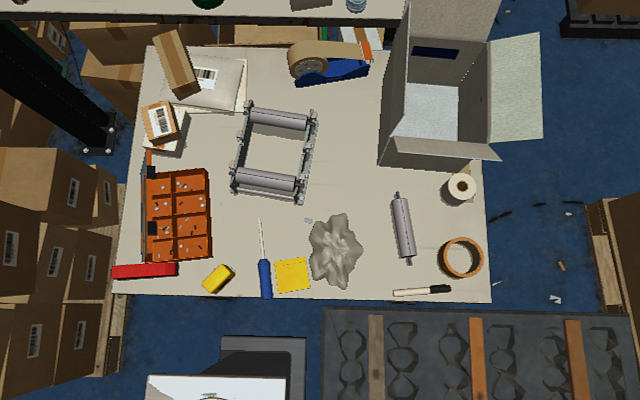

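View pics/scene1.png

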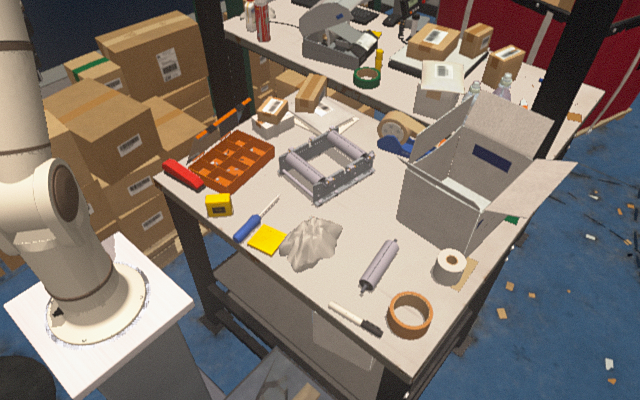

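The top view shows the conveyor (cols 230–320, rows 100–205) and the roller lying at about (403,228). The scene view agrees. Next I'll refine both poses from depth.

Run:
```python
from h import *
for n in('top','scene'):
    C=cal(n); d=np.load(f'{n}_d.npy'); c,Rm,t=C
    v,u=np.mgrid[:400,:640]; k=d>0
    P=np.stack([(u-c['cx'])/c['fx']*d,(v-c['cy'])/c['fy']*d,d],-1)
    W=(P-t)@Rm
    def reg(x0,x1,y0,y1,z0,z1):
        return W[k&(W[...,0]>x0)&(W[...,0]<x1)&(W[...,1]>y0)&(W[...,1]<y1)&(W[...,2]>z0)&(W[...,2]<z1)]
    print(n,'bench z',np.median(reg(.5,.55,-.35,-.3,-.05,.05)[:,2]))
    r=reg(.37,.65,-.49,-.36,.015,.06)
    m=r.mean(0); w,V=np.linalg.eigh(np.cov((r-m)[:,:2].T)); a=V[:,1]; s=(r-m)[:,:2]@a
    print('roller',len(r),m,'axis',a,s.min(),s.max(),'mid',m[:2]+a*(s.min()+s.max())/2,'top',np.percentile(r[:,2],95))
    f=reg(.5,.87,-.3,.1,.03,.1); m=f.mean(0)
    rect=cv2.minAreaRect(f[:,:2].astype(np.float32)); print('frame',len(f),m,rect)
    f=reg(.5,.87,-.3,.1,.074,.1);print('tops',len(f),f.mean(0),cv2.minAreaRect(f[:,:2].astype(np.float32)))
    p=reg(.38,.6,-.33,-.15,.01,.3); print('paper z',p[:,2].max())
    print('all max z box', reg(.5,.9,-.6,-.36,.06,.5)[:,2].max(), reg(.3,.9,-.3,.5,.1,.5).shape)
```

```text
top bench z -0.0008384638409240257
roller 1017 [ 0.5007 -0.4322  0.0337] axis [-0.9878 -0.1557] -0.09420181022110236 0.0893475704993799 mid [ 0.5031 -0.4318] top 0.04035466802489943
frame 4382 [ 0.6966 -0.0764  0.0623] ((0.6850107908248901, -0.09777484834194183), (0.37028148770332336, 0.39516374468803406), 0.05817421153187752)
tops 1672 [ 0.6868 -0.1028  0.0775] ((0.706185519695282, -0.037563398480415344), (0.34796983003616333, 0.24030442535877228), 74.66529083251953)
paper z 0.08628725952070863
all max z box 0.2955405415202797 (1192, 3)
scene bench z -0.0018317943249281609
roller 886 [ 0.4933 -0.439   0.0325] axis [-0.9898 -0.1422] -0.1011093534234601 0.0818758554611749 mid [ 0.5028 -0.4376] top 0.039327099393615374
frame 3040 [ 0.684  -0.0886  0.0587] ((0.6850418448448181, -0.09775805473327637), (0.39575910568237305, 0.3695421814918518), 89.93275451660156)
tops 622 [ 0.6833 -0.1035  0.0769] ((0.7046315670013428, -0.03914320468902588), (0.3495822846889496, 0.23848147690296173), 73.9917221069336)
paper z 0.08836240411442178
all max z box 0.2950809658512639 (803, 3)
```

```bash
python3 -m creep '[[[-0.0585,0,-0.004],[0,0,0.0878]],[[-0.0585,0,-0.004],[0,0,0.0878]],[[-0.0585,0,-0.004],[0,0,0.0878]],[[-0.0585,0,-0.004],[0,0,0.0878]],[[-0.0585,0,-0.004],[0,0,0.0878]],[[-0.0585,0,-0.004],[0,0,0.0878]],[[-0.0585,0,-0.004],[0,0,0.0878]],[[-0.0585,0,-0.004],[0,0,0.0878]],[[-0.0585,0,-0.004],[0,0,0.0878]],[[-0.0585,0,-0.004],[0,0,0.0878]],[[-0.0585,0,-0.004],[0,0,0.0878]],[[-0.0585,0,-0.004],[0,0,0.0878]],[[-0.0585,0,-0.004],[0,0,0.0878]],[[-0.0585,0,-0.004],[0,0,0.0878]],[[-0.0585,0,-0.004],[0,0,0.0878]],[[0,0,0],[0,0,0]]]' 1
python3 - <<'E'
from h import *
s=st(); print(np.array(s['joint_pos'])); Rm=R.from_rotvec(s['orientation']).as_matrix(); print(Rm)
n='wrist'; C=cal(n); im,d=viewer.grab_frame(n); cv2.imwrite('pics/w1.png',im); np.save('w1_d.npy',d)
print('cam',-C[1].T@C[2])
for l,z in(('seat',.06),('slot_l',.06),('ball_l',.068),('frame',0)):
    for q in mark_of(n,l)[:2]: print(l,q['score'],np.array(q['point']),atz(C,q['point'],z))
E
```

```text
time: 2.9
eef_pos: [0.6824, -0.1061, 0.2598]
orientation: [2.391, 2.032, -0.005]
ft_force: [-0.3, -0.6, -0.0]
width: 0.0853
t 2.9 p [ 0.6824 -0.1061  0.2598] o [ 2.3906  2.0323 -0.005 ] F [-0.2649 -0.5814 -0.0004] w 0.08528169403660649
[ 0.0726  0.4954  0.0595  1.38   -0.0244  1.2662 -0.0294]
[[ 0.161   0.987   0.0001]
 [ 0.9869 -0.161  -0.0051]
 [-0.005   0.0009 -1.    ]]
cam [ 0.6949 -0.0238  0.4334]
slot_l 0.82 [333.2  88.6] [ 0.6988 -0.0338  0.06  ]
slot_l 0.61 [335.1 233.9] [ 0.6765 -0.1891  0.06  ]
ball_l 0.78 [338.  243.9] [ 0.6782 -0.1982  0.068 ]
ball_l 0.6 [335.9  78.1] [ 0.7028 -0.0245  0.068 ]
```

View pics/w1.png

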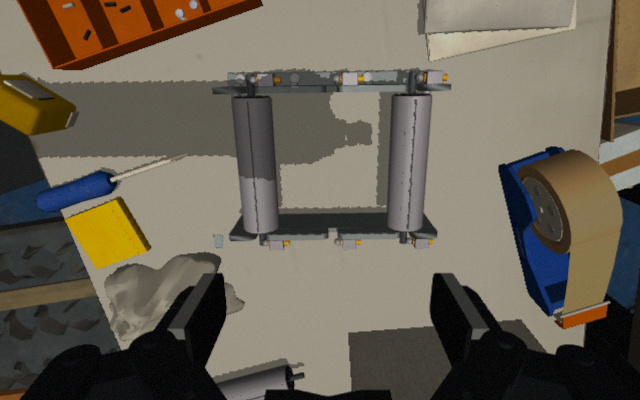

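```bash
cat > fit.py <<'E'
from h import *
from scipy.optimize import least_squares
def cloud(C,d):
    c,Rm,t=C; v,u=np.mgrid[:400,:640]; k=d>0
    P=np.stack([(u-c['cx'])/c['fx']*d,(v-c['cy'])/c['fy']*d,d],-1)
    return ((P-t)@Rm)[k]
def fitframe(W,p0=(.685,-.105,-.145),dz=0):
    p=np.array([*p0,0.06+dz])
    def loc(p,W):
        c,s=np.cos(p[2]),np.sin(p[2]); q=W[:,:2]-p[:2]
        return q[:,0]*c+q[:,1]*s, -q[:,0]*s+q[:,1]*c, W[:,2]
    for it in range(6):
        x,y,z=loc(p,W); side=np.sign(x)
        k=(abs(abs(x)-.08)<.022)&(abs(y)<.06)&(z>.05)&(z<.09)
        Wk=W[k]; sk=side[k]
        def f(q):
            x,y,z=loc([q[0],p[1],q[1],0],Wk)
            return np.hypot(x-.08*sk,z-q[2])-.02
        r=least_squares(f,[p[0],p[2],p[3]],loss='soft_l1',f_scale=.002)
        p[0],p[2],p[3]=r.x
        x,y,z=loc(p,W); top=(abs(z-.076-(p[3]-.06))<.0015)&(abs(x)<.11)
        a=y[top&(abs(y-.077)<.007)]; b=y[top&(abs(y+.077)<.007)]
        # origin shift along y'
        sh=(a.mean()+b.mean())/2 if len(a)>5 and len(b)>5 else 0
        p[:2]+=sh*np.array([-np.sin(p[2]),np.cos(p[2])])
    print('n',k.sum(),len(a),len(b),'rms',np.sqrt(np.mean(r.fun**2)),'rail sep',a.mean()-b.mean(),'pose x,y,yaw,zc',p)
    return p
E
python3 - <<'E'
from fit import *
fitframe(cloud(cal('wrist'),np.load('w1_d.npy')))
fitframe(cloud(cal('top'),np.load('top_d.npy')))
fitframe(cloud(cal('scene'),np.load('scene_d.npy')))
E
```

```text
n 8768 1210 892 rms 0.000676465528550936 rail sep 0.15495078230529244 pose x,y,yaw,zc [ 0.6864 -0.0955 -0.132   0.0584]
n 1616 134 120 rms 0.0013819055956806974 rail sep 0.15453904401396623 pose x,y,yaw,zc [ 0.6858 -0.1098 -0.1468  0.0592]
n 901 69 88 rms 0.001782468365302861 rail sep 0.1542512657807808 pose x,y,yaw,zc [ 0.6851 -0.1103 -0.1463  0.0576]
```

Run:
```python
from fit import *
C=cal('wrist'); W=cloud(C,np.load('w1_d.npy'))
im0=cv2.imread('pics/w1.png'); out=[]
for p in ([.6864,-.0955,-.132],[.6858,-.110,-.1468]):
    c,s=np.cos(p[2]),np.sin(p[2]); q=W[:,:2]-p[:2]; x=q@[c,s]; y=q@[-s,c]; z=W[:,2]
    k=(abs(z-.075)<.003)&(abs(x)<.115)&(abs(abs(x)-.08)>.022)
    h,e=np.histogram(y[k],np.arange(-.11,.111,.004)); print([(round(float(a),3),int(b)) for a,b in zip(e,h) if b])
    im=im0.copy()
    def G(X,Y,Z): return proj(C,[p[0]+c*X-s*Y,p[1]+s*X+c*Y,Z])
    def L(a,b,col): cv2.line(im,tuple(np.int32(G(*a)*8)),tuple(np.int32(G(*b)*8)),col,1,cv2.LINE_AA,3)
    for sg in(1,-1):
        for Y in(.074,.08): L((-.115,sg*Y,.076),(.115,sg*Y,.076),(0,255,0))
        L((sg*.08,-.07,.08),(sg*.08,.07,.08),(0,0,255))
        L((-.005,sg*.077,.076),(.005,sg*.077,.076),(255,0,255))
        cv2.circle(im,tuple(np.int32(G(.0,sg*.086,.068))),2,(255,255,0),-1)
    out.append(cv2.resize(im[55:265,190:470],None,fx=2,fy=2))
    out[-1]=out[-1][:, :]
cv2.imwrite('pics/ov1.png',cv2.resize(np.hstack(out),(800,300)))
```

```text
[(-0.094, 24), (-0.09, 64), (-0.086, 65), (-0.082, 199), (-0.078, 396), (-0.074, 47), (0.07, 24), (0.074, 579), (0.078, 310), (0.082, 102), (0.086, 102), (0.09, 46)]
[(-0.078, 45), (-0.074, 64), (-0.07, 74), (-0.066, 303), (-0.062, 309), (-0.058, 5), (0.086, 300), (0.09, 491), (0.094, 123), (0.098, 83), (0.102, 72), (0.106, 8)]
```

View pics/ov1.png

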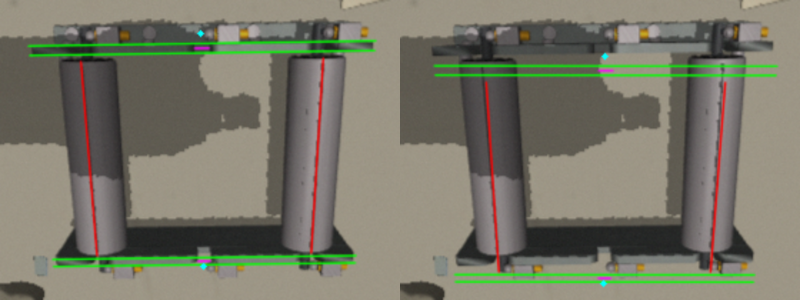

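The arm was still settling when that picture was taken, so I'll look again now that it's at rest.

Run:
```python
from fit import *
s=st(); print(np.array(s['qd']))
C=cal('wrist'); print('cam',-C[1].T@C[2]); im,d=viewer.grab_frame('wrist'); np.save('w2_d.npy',d); cv2.imwrite('pics/w2.png',im)
C2=cal('wrist'); print('cam',-C2[1].T@C2[2]); s=st()
p=fitframe(cloud(C,d)); fitframe(cloud(C2,d))
for l,z in(('seat',.06),('slot_l',.06),('ball_l',.068)):
    for q in mark_of('wrist',l)[:2]: print(l,q['score'],np.array(q['point']),atz(C,q['point'],z))
c,sn=np.cos(p[2]),np.sin(p[2])
def G(X,Y,Z): return proj(C,[p[0]+c*X-sn*Y,p[1]+sn*X+c*Y,Z])
def L(a,b,col): cv2.line(im,tuple(np.int32(G(*a)*8)),tuple(np.int32(G(*b)*8)),col,1,cv2.LINE_AA,3)
for sg in(1,-1):
    for Y in(.074,.08): L((-.115,sg*Y,.076),(.115,sg*Y,.076),(0,255,0))
    L((sg*.08,-.07,.08),(sg*.08,.07,.08),(0,0,255)); L((-.005,sg*.077,.076),(.005,sg*.077,.076),(255,0,255))
    cv2.circle(im,tuple(np.int32(G(.004,sg*.086,.068))),2,(255,255,0),-1)
cv2.imwrite('pics/ov2.png',cv2.resize(im[55:265,190:470],None,fx=2.8,fy=2.8,interpolation=cv2.INTER_CUBIC))
```

```text
t 3.15 p [ 0.6836 -0.0938  0.2591] o [-2.3769 -2.0522 -0.0012] F [-0.6367  1.1596 -0.1434] w 0.08574077370022917
[-0.0084  0.      0.0029  0.0001  0.0056 -0.0001  0.0001]
cam [ 0.6949 -0.0125  0.4332]
cam [ 0.6949 -0.0126  0.4332]
t 3.2 p [ 0.6836 -0.094   0.2591] o [-2.3772 -2.0523 -0.001 ] F [0.0697 1.0495 0.6996] w 0.0857572389655056
n 8505 1319 891 rms 0.0006416550264657237 rail sep 0.15495414271499333 pose x,y,yaw,zc [ 0.6852 -0.1089 -0.1475  0.0591]
n 8506 1318 892 rms 0.0006416014483401936 rail sep 0.1549510748761584 pose x,y,yaw,zc [ 0.6852 -0.109  -0.1475  0.0591]
slot_l 0.98 [334.7 107.7] [ 0.6978 -0.0384  0.06  ]
slot_l 0.83 [333.9 243.3] [ 0.676  -0.1865  0.06  ]
ball_l 0.84 [335.6  92.8] [ 0.7005 -0.0241  0.068 ]
ball_l 0.61 [336.9 257. ] [ 0.6774 -0.2001  0.068 ]
```

View pics/ov2.png

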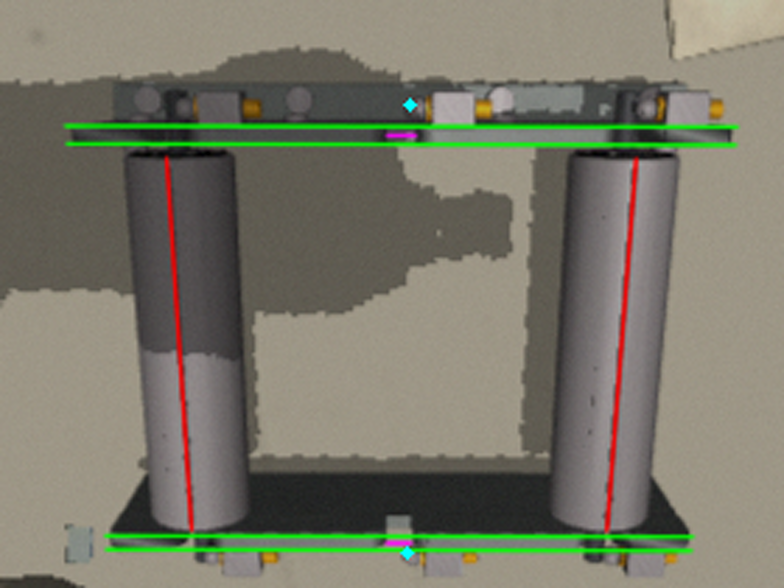

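```bash
cat > rows.py <<'E'
from h import *
def plan(p0,R0,p1,yaw_turn,n):
    # straight line, equal turns about tool z
    d=(np.array(p1)-p0)/n; Rm=R0.copy()
    for i in range(n):
        print(np.round(Rm.T@d,4).tolist(),round(yaw_turn/n,4)); Rm=Rm@R.from_rotvec([0,0,yaw_turn/n]).as_matrix()
    return Rm
E
python3 - <<'E'
from fit import *; from rows import *
s=st(); R0=R.from_rotvec(s['orientation']).as_matrix(); print(R0)
plan(np.array(s['eef_pos']),R0,[.485,-.434,.24],1.274,8)
W=cloud(cal('top'),np.load('top_d.npy')); k=(W[:,2]>.06)&(W[:,2]<.4)&(np.hypot(W[:,0]-.503,W[:,1]+.434)<.25)&(W[:,1]<-.3)
q=W[k]; dd=np.hypot(q[:,0]-.503,q[:,1]+.434); print('nearest tall',q[np.argsort(dd)[:3]],dd.min())
E
```

```text
t 3.35 p [ 0.6835 -0.095   0.2592] o [-2.379  -2.0512 -0.0003] F [ 0.0249  0.5682 -1.2452] w 0.08543058721627002
[[ 0.1472  0.9891 -0.0001]
 [ 0.9891 -0.1472  0.0005]
 [ 0.0004 -0.0002 -1.    ]]
[-0.0456, -0.0183, 0.0024] 0.1593
[-0.0479, -0.0109, 0.0024] 0.1593
[-0.049, -0.0031, 0.0024] 0.1593
[-0.0489, 0.0047, 0.0024] 0.1593
[-0.0475, 0.0124, 0.0024] 0.1593
[-0.045, 0.0198, 0.0024] 0.1593
[-0.0413, 0.0266, 0.0024] 0.1593
[-0.0365, 0.0328, 0.0024] 0.1593
nearest tall [[ 0.5969 -0.4459  0.2722]
 [ 0.5976 -0.4446  0.2702]
 [ 0.5978 -0.4429  0.2695]] 0.09460779513299453
```

Run:
```python
from fit import *
W=np.vstack([cloud(cal(n),np.load(n+'_d.npy')) for n in('top','scene')])
for y0,y1 in((-.56,-.50),(-.50,-.45),(-.45,-.40),(-.40,-.36),(-.36,-.32)):
    for z0 in np.arange(.05,.35,.05):
        k=(W[:,1]>y0)&(W[:,1]<y1)&(W[:,2]>z0)&(W[:,2]<z0+.05)&(W[:,0]>.5)&(W[:,0]<1)
        if k.sum()>3: print(y0,y1,round(z0,2),k.sum(),np.sort(W[k,0])[2])
```

```text
-0.56 -0.5 0.05 1561 0.568064033967399
-0.56 -0.5 0.1 1120 0.6501432521383885
-0.56 -0.5 0.15 1107 0.6505299240654242
-0.56 -0.5 0.2 1656 0.6078851578178822
-0.56 -0.5 0.25 989 0.5885439976695097
-0.5 -0.45 0.05 903 0.6549578647585739
-0.5 -0.45 0.1 882 0.6537967170738173
-0.5 -0.45 0.15 870 0.653088371782212
-0.5 -0.45 0.2 1330 0.6109917957367577
-0.5 -0.45 0.25 742 0.5933155786912705
-0.45 -0.4 0.05 675 0.6583620150296622
-0.45 -0.4 0.1 675 0.6571919610107755
-0.45 -0.4 0.15 714 0.6560927784759506
-0.45 -0.4 0.2 1133 0.6176508730158934
-0.45 -0.4 0.25 679 0.597032558574014
-0.4 -0.36 0.05 736 0.6621639115533311
-0.4 -0.36 0.1 947 0.6620496400334303
-0.4 -0.36 0.15 945 0.6627596096029703
-0.4 -0.36 0.2 1437 0.6187535067389527
-0.4 -0.36 0.25 1490 0.5997029083185308
-0.36 -0.32 0.05 286 0.9219874196868048
```

```bash
python3 -m creep '[[[-0.046,-0.021,0.002],[0,0,0.159]],[[-0.048,-0.013,0.002],[0,0,0.159]],[[-0.0495,-0.0055,0.002],[0,0,0.159]],[[-0.0495,0.002,0.002],[0,0,0.159]],[[-0.049,0.010,0.002],[0,0,0.159]],[[-0.047,0.018,0.002],[0,0,0.159]],[[-0.043,0.025,0.002],[0,0,0.159]],[[-0.040,0.032,0.002],[0,0,0.159]],[[0,0,0],[0,0,0]],[[0,0,0],[0,0,0]],[[0,0,0],[0,0,0]]]'
python3 - <<'E'
from fit import *
s=st(); print(np.array(s['qd'])); Rm=R.from_rotvec(s['orientation']).as_matrix(); print(Rm)
C=cal('wrist'); im,d=viewer.grab_frame('wrist'); cv2.imwrite('pics/w3.png',im); W=cloud(C,d); np.save('w3.npy',W)
for q in mark_of('wrist','roller')[:2]: print(q['score'],np.array(q['point']),atz(C,q['point'],.02))
k=(abs(W[:,0]-.503)<.12)&(abs(W[:,1]+.435)<.05)&(W[:,2]>.014)&(W[:,2]<.06); r=W[k]
p=np.array([.503,-.434,.15,.02])
for i in range(5):
    n=np.array([-np.sin(p[2]),np.cos(p[2])]); a=np.array([np.cos(p[2]),np.sin(p[2])])
    o=(r[:,:2]-p[:2])@n; s_=(r[:,:2]-p[:2])@a
    kk=(abs(o)<.02)&(abs(s_)<.065); rk=r[kk]
    f=lambda q:np.hypot((rk[:,:2]-[p[0],q[0]])@[-np.sin(q[1]),np.cos(q[1])],rk[:,2]-q[2])-.02
    res=least_squares(f,[p[1],p[2],p[3]],loss='soft_l1',f_scale=.002); p[1],p[2],p[3]=res.x
    t=(abs(o)<.012)&(r[:,2]>p[3]+.012); e=(s_[t].min()+s_[t].max())/2; p[:2]+=e*a
print('roller pose',p,'rms',np.sqrt((res.fun**2).mean()),'len',s_[t].max()-s_[t].min(),kk.sum())
E
```

```text
time: 4.72
eef_pos: [0.4651, -0.4299, 0.2432]
orientation: [-3.132, -0.239, -0.001]
ft_force: [-0.1, 0.5, -0.0]
width: 0.0856
t 4.725 p [ 0.4651 -0.4299  0.2432] o [-3.1315 -0.2395 -0.0011] F [-0.1151  0.5211 -0.0417] w 0.08561567194800192
[-0.0025 -0.0003  0.003   0.0001  0.003  -0.002  -0.    ]
[[ 0.9884  0.152   0.0006]
 [ 0.152  -0.9884  0.001 ]
 [ 0.0008 -0.0009 -1.    ]]
0.72 [336.1 122.4] [ 0.5052 -0.4329  0.02  ]
roller pose [ 0.5037 -0.4343  0.1543  0.019 ] rms 0.000650499043912172 len 0.14101985954377116 4644
```

View pics/w3.png

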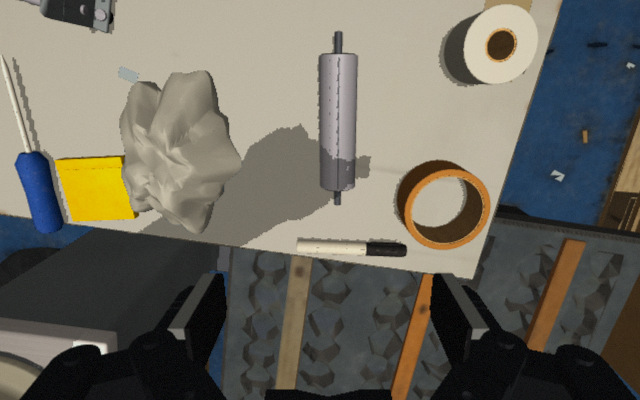

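The roller is at (338,122) in the wrist picture. The tape roll at (440,200) and the box flap are close by, so I'll narrow the opening, come down slightly short, then slide forward.

```bash
python3 -m creep '[[[0.0125,0.0102,0.04],[0,0,0]],[[0,0,0.05],[0,0,0]],[[0,0,0.05],[0,0,0]],[[0,0,0.04],[0,0,0]],[[0,0,0.03],[0,0,0]],[[0,0,0.02],[0,0,0]],[[0.012,0,0.006],[0,0,0]],[[0.013,0,0.005],[0,0,0]],[[0,0,0],[0,0,0]],[[0,0,0],[0,0,0]],[[0,0,0],[0,0,0]]]' 0.75
python3 - <<'E'
from h import *
s=st(); C=cal('wrist'); im,d=viewer.grab_frame('wrist'); cv2.imwrite('pics/w4.png',im)
im,d=viewer.grab_frame('scene'); cv2.imwrite('pics/s4.png',cv2.resize(im[180:330,280:480],None,fx=4,fy=4))
E
```

```text
time: 6.2
eef_pos: [0.5018, -0.4369, 0.003]
orientation: [3.132, 0.233, 0.0]
ft_force: [-0.1, 0.4, 0.5]
width: 0.0641
t 6.2 p [ 0.5018 -0.4369  0.003 ] o [3.1322 0.2326 0.0005] F [-0.1133  0.4327  0.4525] w 0.06414800640539652
```

View pics/w4.png

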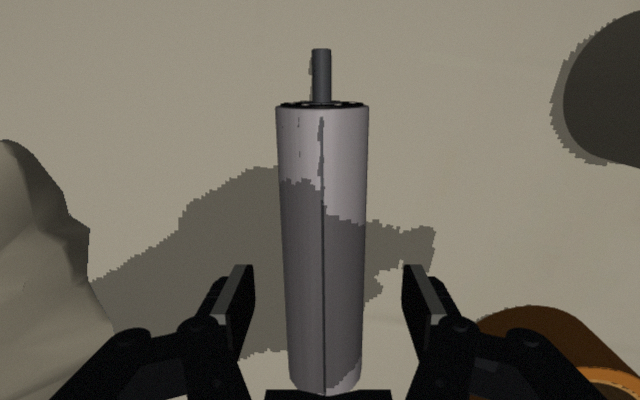

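View pics/s4.png

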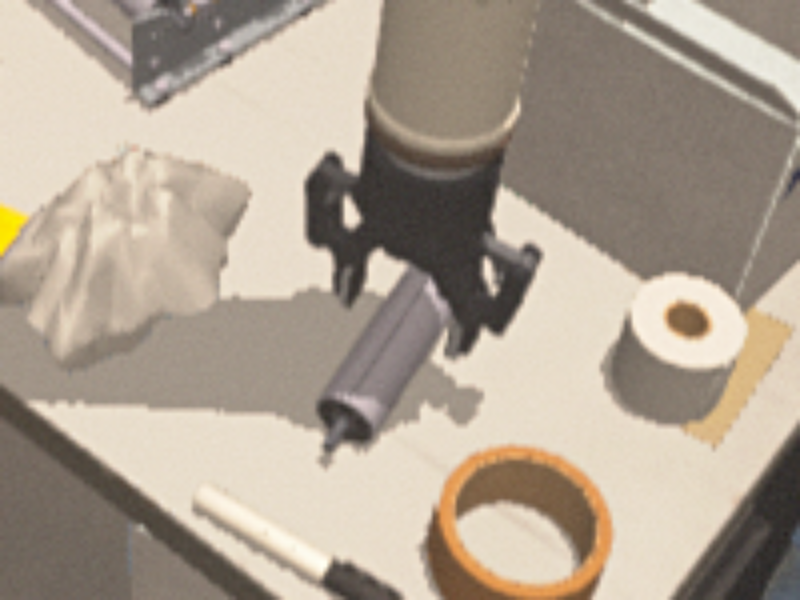

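The roller lies centred between the pads, so I'll close now.

```bash
python3 -m creep '[[[0,0,0.003],[0,0,0]],[[0,0,0],[0,0,0]],[[0,0,0],[0,0,0]],[[0,0,0],[0,0,0]],[[0,0,0],[0,0,0]],[[0,0,0],[0,0,0]]]' 0 60
python3 - <<'E'
from h import *
s=st()
E
```

```text
time: 7.05
eef_pos: [0.5064, -0.4438, 0.0077]
orientation: [3.121, 0.23, 0.015]
ft_force: [-3.6, -1.2, 34.0]
width: 0.0001
t 7.05 p [ 0.5064 -0.4438  0.0077] o [3.1211 0.2301 0.0154] F [-3.6446 -1.1814 34.0067] w 0.0001161251281931579
```

The fingers shut fully without holding anything, so I'll look.

Run:
```python
from h import *
im,d=viewer.grab_frame('wrist'); cv2.imwrite('pics/w5.png',im)
im,d=viewer.grab_frame('scene'); cv2.imwrite('pics/s5.png',cv2.resize(im[180:330,280:480],None,fx=4,fy=4)); st()
```

```text
t 7.15 p [ 0.5064 -0.4438  0.0077] o [3.121  0.2301 0.0155] F [-3.686  -1.0423 34.9787] w -0.00022441822132805467
```

View pics/w5.png

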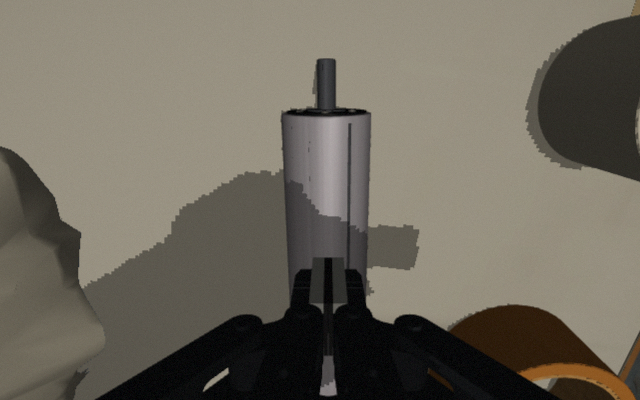

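View pics/s5.png

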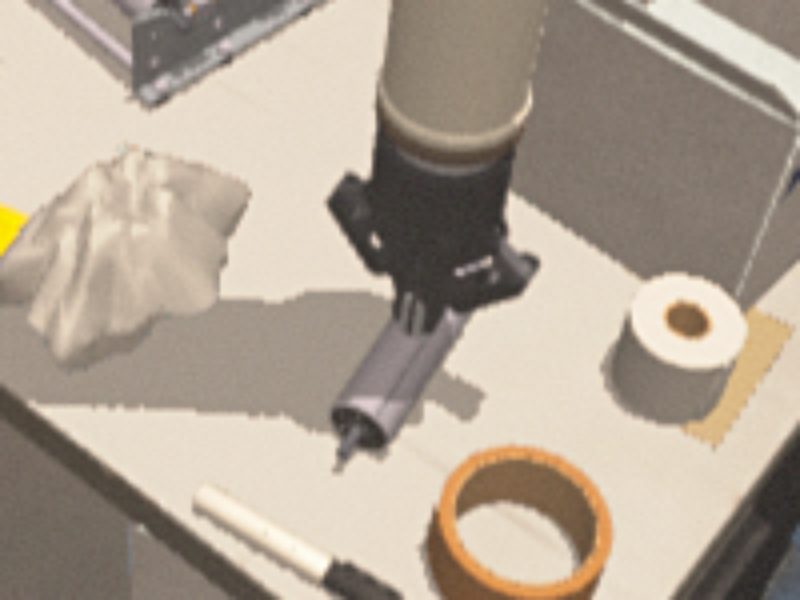

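Run:
```python
from fit import *
C=cal('wrist'); im,d=viewer.grab_frame('wrist'); s=st()
Rm=R.from_rotvec(s['orientation']).as_matrix()
for p in((327,262),(315,275),(327,290),(340,275),(327,220),(327,130),(200,250)):
    w=atd(C,p,d[p[1],p[0]]) if d[p[1],p[0]]>0 else None
    print(p,d[p[1],p[0]],w, None if w is None else Rm.T@(w-s['eef_pos']))
print(proj(C,s['eef_pos']), proj(C,np.array(s['eef_pos'])-Rm[:,2]*.019))
```

```text
t 7.2 p [ 0.5064 -0.4439  0.0077] o [3.121  0.2301 0.0154] F [-4.4621 -0.6437 33.7002] w -1.7304351537225377e-05
(327, 262) 0.1495538 [ 0.5163 -0.4418  0.0482] [ 0.0105 -0.0001 -0.0404]
(315, 275) 0.14023863 [ 0.5152 -0.4371  0.0581] [ 0.0101 -0.0048 -0.0503]
(327, 290) 0.1294802 [ 0.5161 -0.4416  0.0694] [ 0.0105 -0.0001 -0.0616]
(340, 275) 0.14024171 [ 0.5166 -0.4467  0.0582] [ 0.0102  0.005  -0.0503]
(327, 220) 0.15348472 [ 0.5313 -0.4396  0.039 ] [ 0.0256 -0.0001 -0.0311]
(327, 130) 0.14206524 [ 0.5688 -0.4341  0.0386] [ 0.0635 -0.0001 -0.0303]
(200, 250) 0.20104578 [ 0.4883 -0.3746 -0.0011] [-0.0078 -0.0712  0.0078]
[327.3613 243.358 ] [327.3127 260.2698]
```

```bash
python3 -m creep '[[[0,0,-0.03],[0,0,0]],[[0,0,-0.03],[0,0,0]],[[0,0,0],[0,0,0]],[[0,0,0],[0,0,0]]]'
cat > tips.py <<'E'
from fit import *
import sys
C=cal('wrist'); im,d=viewer.grab_frame('wrist'); s=st(); cv2.imwrite(sys.argv[1],im)
Rm=R.from_rotvec(s['orientation']).as_matrix()
W=(cloud(C,d)-s['eef_pos'])@Rm
k=(abs(W[:,0])<.013)&(abs(W[:,1])<.06)&(W[:,2]<0.012)&(W[:,2]>-.07); q=W[k]
for y0 in np.arange(-.06,.06,.01):
    z=q[(q[:,1]>=y0)&(q[:,1]<y0+.01)]
    if len(z)>3: print(round(y0,3),len(z),'max toolz',np.percentile(z[:,2],98), 'x',z[:,0].min(),z[:,0].max())
E
python3 tips.py pics/w6.png
```

```text
time: 7.7
eef_pos: [0.5017, -0.4358, 0.0587]
orientation: [-3.132, -0.234, 0.001]
ft_force: [0.1, 0.2, 0.6]
width: 0.0002
t 7.75 p [ 0.5013 -0.4356  0.0581] o [-3.1314 -0.2336  0.0022] F [-0.491   0.0087 -0.4821] w 9.377117369431636e-05
-0.02 277 max toolz -0.040026781511641914 x 0.005411950380963019 0.007473468872674756
-0.01 1265 max toolz -0.03719485979358412 x -0.011800497056213029 0.011502707702246665
0.0 1362 max toolz -0.03692195246979489 x -0.011994185543927716 0.011598922170602145
0.01 356 max toolz -0.04000651939347679 x 0.005623291607843524 0.0074198984216994664
```

View pics/w6.png

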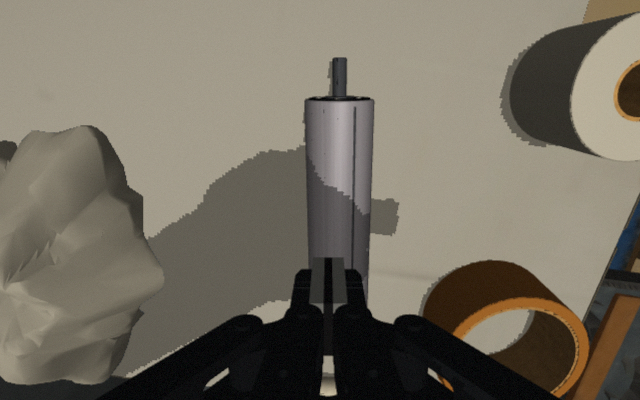

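Freely shut, the fingertips sit about 35 mm behind the reported TCP, which matches the contact on top of the tube. I'll correct for that. First I'll open the fingers, measure where the tips are, and find the roller again.

```bash
python3 -m creep '[[[0,0,0],[0,0,0]],[[0,0,0],[0,0,0]],[[0,0,0],[0,0,0]],[[0,0,0],[0,0,0]]]' 0.75
python3 tips.py pics/w7.png
cat > rol.py <<'E'
from fit import *
s=robot.read_state(); C=cal('wrist'); im,d=viewer.grab_frame('wrist'); W=cloud(C,d)
k=(abs(W[:,0]-.53)<.12)&(abs(W[:,1]+.435)<.05)&(W[:,2]>.014)&(W[:,2]<.045); r=W[k]
p=np.array([.503,-.436,.15,.02])
for i in range(6):
    n=np.array([-np.sin(p[2]),np.cos(p[2])]); a=np.array([np.cos(p[2]),np.sin(p[2])])
    o=(r[:,:2]-p[:2])@n; s_=(r[:,:2]-p[:2])@a
    kk=(abs(o)<.02)&(abs(s_)<.068)&(r[:,2]>.022); rk=r[kk]
    f=lambda q:np.hypot((rk[:,:2]-[p[0],q[0]])@[-np.sin(q[1]),np.cos(q[1])],rk[:,2]-q[2])-.02
    res=least_squares(f,[p[1],p[2],p[3]],loss='soft_l1',f_scale=.001); p[1],p[2],p[3]=res.x
    t=(abs(o)<.012)&(r[:,2]>p[3]+.012); e=np.percentile(s_[t],99.7)-.07; p[:2]+=e*a
print('roller',p,np.sqrt((res.fun**2).mean()),kk.sum(),'visible span',s_[t].min(),s_[t].max())
Rm=R.from_rotvec(s['orientation']).as_matrix()
print('in tool',Rm.T@(np.array([p[0],p[1],p[3]])-s['eef_pos']),'tool x yaw',np.arctan2(Rm[1,0],Rm[0,0]))
E
python3 rol.py
```

```text
time: 8.25
eef_pos: [0.5019, -0.4364, 0.0591]
orientation: [-3.133, -0.233, 0.0]
ft_force: [0.3, -0.8, -1.8]
width: 0.0643
t 8.3 p [ 0.502  -0.4364  0.0592] o [-3.1329 -0.2335  0.0001] F [ 0.6881 -0.2471  0.0061] w 0.06382282077300075
-0.05 485 max toolz -0.045048597061578294 x 0.005057607245617078 0.00725409696684046
-0.04 1815 max toolz -0.03914369641054318 x -0.012595872917961435 0.01129494841495074
0.03 1807 max toolz -0.03935515725349065 x -0.012454967796986674 0.011306615525720149
0.04 487 max toolz -0.045097119909232694 x 0.005136541237236461 0.007472506617940873
roller [ 0.5056 -0.4422  0.1547  0.0191] 0.0005296053413536337 13398 visible span -0.07069242534636144 0.07044390787872801
in tool [0.0027 0.0063 0.0401] tool x yaw 0.1487854661057693
```

View pics/w7.png

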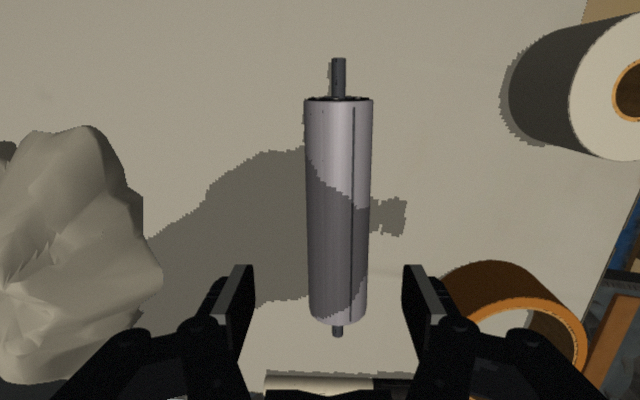

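```bash
python3 -m creep '[[[0.0027,0.0063,0.01],[0,0,-0.006]],[[0,0,0.03],[0,0,0]],[[0,0,0.025],[0,0,0]],[[0,0,0.015],[0,0,0]],[[0,0,0.006],[0,0,0]],[[0,0,0],[0,0,0]],[[0,0,0],[0,0,0]]]' 0.75
python3 tips.py pics/w8.png
```

```text
time: 9.22
eef_pos: [0.5063, -0.4429, -0.0257]
orientation: [3.131, 0.243, 0.002]
ft_force: [0.1, -0.6, -0.4]
width: 0.0641
t 9.275 p [ 0.5063 -0.4428 -0.0256] o [3.131  0.2429 0.0021] F [ 0.003  -0.4921  0.0201] w 0.06416912858753718
-0.06 946 max toolz -0.023835264935924742 x -0.012892469209135896 0.01297652244179815
-0.05 1110 max toolz -0.023959620355471414 x -0.004960688812816425 0.012997147059659134
-0.04 2589 max toolz -0.024031554627208216 x -0.012965974510929228 0.012966587160432431
-0.03 670 max toolz -0.023857514474417935 x -0.01299803995643853 0.01299377683889478
-0.02 1249 max toolz -0.05199035716560037 x -0.012982298012582171 0.012977327349509404
-0.01 1666 max toolz -0.06214679774707577 x -0.012999825658992725 0.012981974837231318
0.0 1592 max toolz -0.06145589531917453 x -0.012988391092324122 0.012955756033418347
0.01 1115 max toolz -0.04756181759774194 x -0.012982734955897189 0.012978566907246487
0.02 800 max toolz -0.023556469083591262 x -0.012926351466002173 0.012969302712362381
0.03 2607 max toolz -0.023952496067273055 x -0.012964894064433416 0.01298810226261599
0.04 1104 max toolz -0.0238201938425682 x -0.005207008631171859 0.012997483702387498
0.05 926 max toolz -0.023523489719770904 x -0.01279491119380569 0.012981686034532014
```

View pics/w8.png

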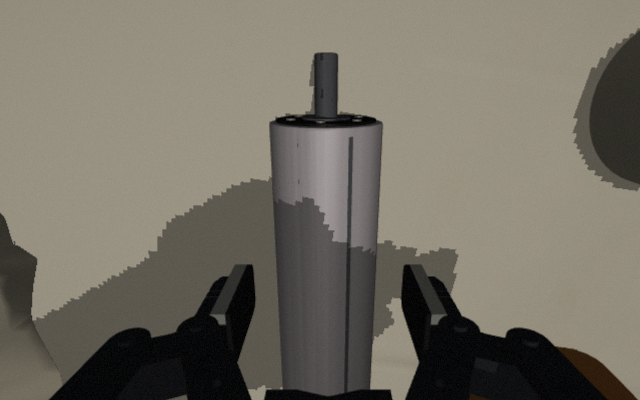

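```bash
python3 -m creep '[[[0,0,0.004],[0,0,0]],[[0,0,0.003],[0,0,0]],[[0,0,0],[0,0,0]]]' 0.75; python3 -m creep '[[[0,0,0],[0,0,0]],[[0,0,0],[0,0,0]],[[0,0,0],[0,0,0]],[[0,0,0],[0,0,0]]]' 0 60
python3 tips.py pics/w9.png | head -1
```

```text
time: 9.65
eef_pos: [0.5053, -0.4419, -0.0341]
orientation: [-3.132, -0.243, 0.001]
ft_force: [0.8, 0.0, 0.3]
width: 0.0642
time: 10.15
eef_pos: [0.5059, -0.4425, -0.033]
orientation: [3.132, 0.243, 0.001]
ft_force: [-0.9, 0.8, 5.5]
width: 0.0383
t 10.2 p [ 0.5059 -0.4425 -0.033 ] o [3.1317 0.2429 0.001 ] F [-1.167   0.9515  5.3026] w 0.038645690452949244
```

View pics/w9.png

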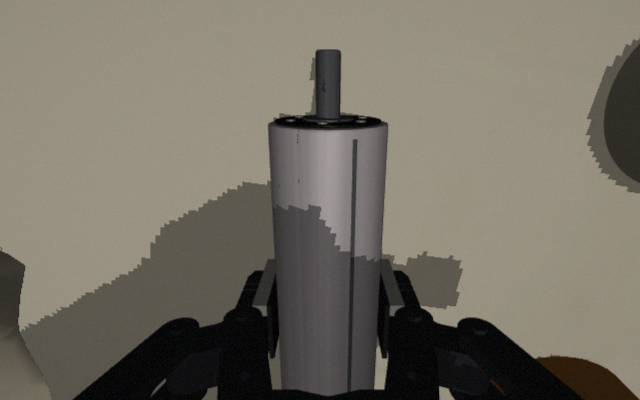

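The roller is gripped (opening 38.5 mm). I'll lift it and back away from the box flap.

```bash
python3 -m creep '[[[0,0,-0.02],[0,0,0]],[[0,0,-0.04],[0,0,0]],[[-0.025,0,-0.04],[0,0,0]],[[-0.025,0,-0.04],[0,0,0]],[[0,0,0],[0,0,0]],[[0,0,0],[0,0,0]]]'
python3 - <<'E'
from fit import *; from rows import *
s=st(); R0=R.from_rotvec(s['orientation']).as_matrix(); p=np.array(s['eef_pos'])
yaw=-.147; t=np.arctan2(R0[1,0],R0[0,0]); turn=-((np.pi/2+yaw)-t); print('turn',turn)
plan(p,R0,[.6852,-.1092,.110],turn,9)
C=cal('wrist'); im,d=viewer.grab_frame('wrist'); cv2.imwrite('pics/w10.png',im)
W=(cloud(C,d)-s['eef_pos'])@R0; k=(abs(W[:,1])<.019)&(W[:,0]<.12)&(W[:,0]>0.015)&(W[:,2]<-.04)&(W[:,2]>-.08); q=W[k]
tb=q[q[:,2]<-.055]
print('tube end x',np.percentile(tb[:,0],99.5))
f=lambda v:np.hypot(tb[:,1]-v[0]-v[2]*tb[:,0],tb[:,2]-v[1]-v[3]*tb[:,0])-.02
tb=tb[tb[:,0]<.068]; r=least_squares(f,[0,-.053,0,0],loss='soft_l1',f_scale=.001); print('axis y0,z0,dy/dx,dz/dx',r.x,np.sqrt((r.fun**2).mean()))
E
```

```text
time: 10.95
eef_pos: [0.4562, -0.4487, 0.1058]
orientation: [-3.131, -0.243, 0.0]
ft_force: [0.6, 1.2, -7.1]
width: 0.0386
t 10.95 p [ 0.4562 -0.4487  0.1058] o [-3.1306 -0.2431  0.0002] F [ 0.5981  1.2319 -7.0802] w 0.03859978908503265
turn -1.2687752112776753
[0.031, -0.0333, -0.0004] -0.141
[0.0353, -0.0287, -0.0004] -0.141
[0.039, -0.0234, -0.0004] -0.141
[0.0419, -0.0177, -0.0004] -0.141
[0.044, -0.0116, -0.0004] -0.141
[0.0452, -0.0053, -0.0004] -0.141
[0.0455, 0.0011, -0.0004] -0.141
[0.0449, 0.0074, -0.0004] -0.141
[0.0434, 0.0137, -0.0004] -0.141
tube end x 0.08955616851211712
axis y0,z0,dy/dx,dz/dx [ 0.0001 -0.0521  0.0005  0.0001] 0.0004969178845079225
```

View pics/w10.png

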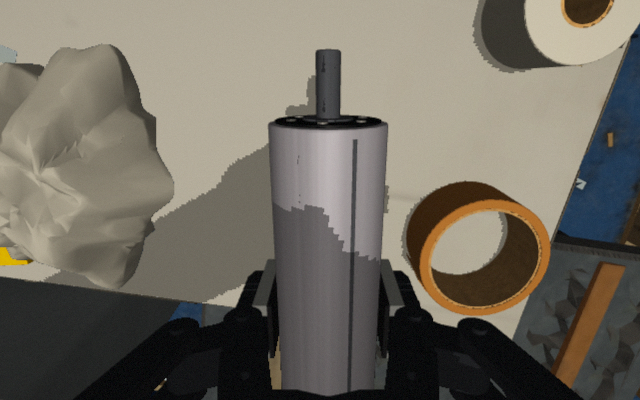

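```bash
python3 -m creep '[[[0.031,-0.0333,0],[0,0,-0.141]],[[0.0353,-0.0287,0],[0,0,-0.141]],[[0.039,-0.0234,0],[0,0,-0.141]],[[0.0419,-0.0177,0],[0,0,-0.141]],[[0.044,-0.0116,0],[0,0,-0.141]],[[0.0452,-0.0053,0],[0,0,-0.141]],[[0.0455,0.0011,0],[0,0,-0.141]],[[0.0449,0.0074,0],[0,0,-0.141]],[[0.0434,0.0137,0],[0,0,-0.141]],[[0,0,0],[0,0,0]],[[0,0,0],[0,0,0]],[[0,0,0],[0,0,0]]]'
cat > held.py <<'E'
from fit import *; import sys
s=st(); C=cal('wrist'); R0=R.from_rotvec(s['orientation']).as_matrix(); im,d=viewer.grab_frame('wrist'); cv2.imwrite(sys.argv[1],im)
Wc=cloud(C,d); W=(Wc-s['eef_pos'])@R0; k=(abs(W[:,1])<.019)&(W[:,0]<.12)&(W[:,0]>0.015)&(W[:,2]<-.04)&(W[:,2]>-.08); q=W[k]
e=q[q[:,2]<-.0635]; te=np.percentile(e[:,0],99.7); ae=q[(abs(q[:,1])<.003)&(q[:,2]<-.050)][:,0].max()
tb=q[(q[:,2]<-.055)&(q[:,0]<.062)]
f=lambda v:np.hypot(tb[:,1]-v[0]-v[2]*tb[:,0],tb[:,2]-v[1]-v[3]*tb[:,0])-.02
r=least_squares(f,[0,-.052,0,0],loss='soft_l1',f_scale=.001)
print('tube end',te,'axle end',ae,'axis',r.x)
cx=((te-.07)+(ae-.092))/2
ctr=np.array(s['eef_pos'])+R0@[cx,r.x[0],r.x[1]]; ax=R0@[1,r.x[2],r.x[3]]
print('roller centre',ctr,'axis',ax,'yaw',np.arctan2(-ax[0],ax[1]))
try:
    p=fitframe(Wc,(.6852,-.1092,-.147))
except Exception as x: print('nofit',x)
seat=np.array([.6852,-.1092,.06]); yw=-.147
print('to seat in tool axes',R0.T@(seat-ctr),'turn z',-(yw-np.arctan2(-ax[0],ax[1])))
E
python3 held.py pics/w11.png
```

```text
time: 12.5
eef_pos: [0.684, -0.1121, 0.105]
orientation: [-2.38, -2.049, 0.004]
ft_force: [-0.7, -0.3, -6.4]
width: 0.0383
t 12.5 p [ 0.684  -0.1121  0.105 ] o [-2.3801 -2.0491  0.0038] F [-0.7057 -0.2949 -6.4371] w 0.0382958537299595
tube end 0.07058070790220282 axle end 0.0916019530543165 axis [-0.001  -0.052   0.0001  0.0004]
roller centre [ 0.6831 -0.1118  0.1571] axis [ 0.1487  0.9889 -0.0016] yaw -0.14921770242791912
n 24702 4595 128 rms 0.0005662531310063827 rail sep 0.14916002753731677 pose x,y,yaw,zc [ 0.6861 -0.1046 -0.1471  0.0591]
to seat in tool axes [0.003  0.0019 0.0971] turn z -0.0022177024279191326
```

View pics/w11.png

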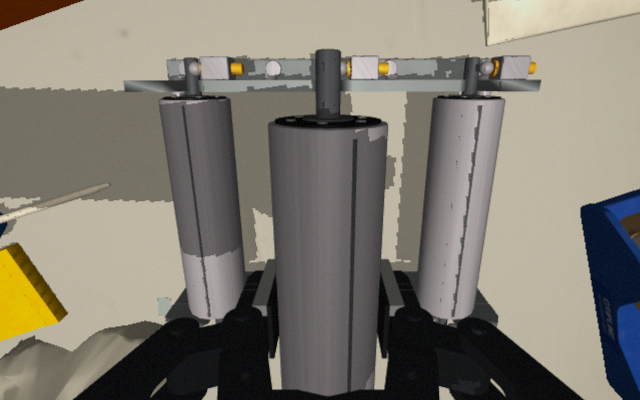

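```bash
python3 -m creep '[[[0.003,0.0019,0.01],[0,0,-0.002]],[[0,0,0.025],[0,0,0]],[[0,0,0.02],[0,0,0]],[[0,0,0.007],[0,0,0]],[[0,0,0],[0,0,0]],[[0,0,0],[0,0,0]],[[0,0,0],[0,0,0]]]'
python3 held.py pics/w12.png
python3 - <<'E'
from fit import *
C=cal('wrist'); im,d=viewer.grab_frame('wrist'); W=cloud(C,d); p=[.6852,-.1092]; yw=-.147
c,s=np.cos(yw),np.sin(yw); q=W[:,:2]-p; x=q@[c,s]; y=q@[-s,c]
k=(abs(W[:,2]-.0755)<.002)&(abs(x)>.02)&(abs(x)<.11)&(abs(abs(x)-.08)>.022)&(y>.06)&(y<.1)
h,e=np.histogram(y[k],np.arange(.06,.1,.002)); print([(round(float(a),3),int(b)) for a,b in zip(e,h) if b])
im,d=viewer.grab_frame('scene'); cv2.imwrite('pics/s12.png',cv2.resize(im[110:220,250:400],None,fx=5,fy=5,interpolation=cv2.INTER_CUBIC))
E
```

```text
time: 13.42
eef_pos: [0.6885, -0.1079, 0.0454]
orientation: [2.376, 2.054, 0.002]
ft_force: [-0.1, -0.2, -6.8]
width: 0.0385
t 13.425 p [ 0.6885 -0.1079  0.0454] o [2.3755 2.0538 0.0019] F [-0.0838 -0.21   -6.8362] w 0.03846571081838588
tube end 0.07058812010160125 axle end 0.09163527434963174 axis [-0.001  -0.0521  0.0011 -0.0003]
roller centre [ 0.6874 -0.1076  0.0975] axis [0.1456 0.9893 0.0003] yaw -0.14608668197068705
n 34831 8779 36 rms 0.0005604507562652351 rail sep 0.15176180140541762 pose x,y,yaw,zc [ 0.6859 -0.1066 -0.1474  0.0591]
to seat in tool axes [-0.0019 -0.002   0.0375] turn z 0.0009133180293129373
[(0.072, 45), (0.074, 1256), (0.076, 1293), (0.078, 1308), (0.08, 167), (0.082, 177), (0.084, 172), (0.086, 181), (0.088, 178), (0.09, 165)]
```

View pics/w12.png

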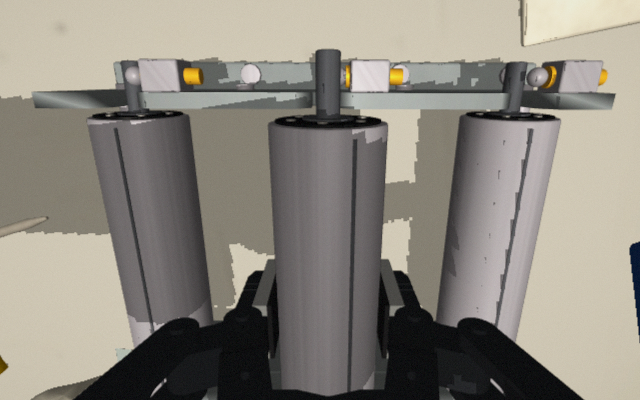

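View pics/s12.png

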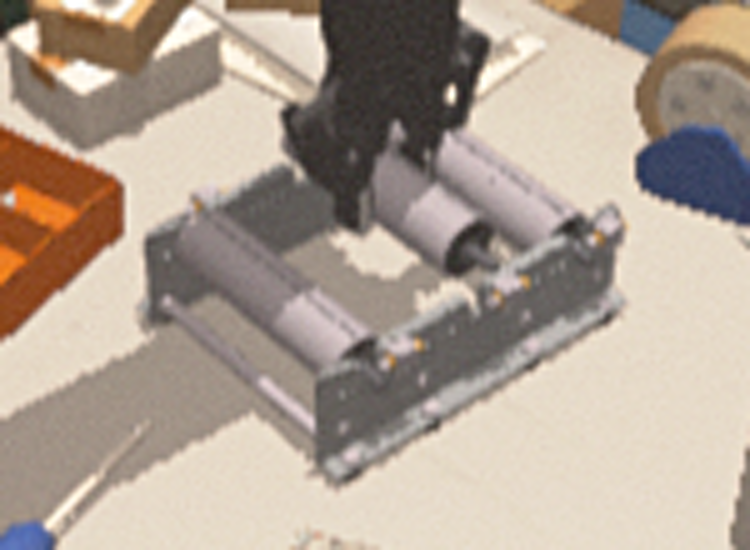

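```bash
python3 -m creep '[[[-0.0019,-0.0018,0.004],[0,0,0.001]],[[0,0,0.01],[0,0,0]],[[0,0,0.006],[0,0,0]],[[0,0,0.002],[0,0,0]],[[0,0,0],[0,0,0]],[[0,0,0],[0,0,0]],[[0,0,0],[0,0,0]]]'
python3 held.py pics/w13.png
```

```text
time: 14.45
eef_pos: [0.6859, -0.1094, 0.0227]
orientation: [2.377, 2.053, 0.001]
ft_force: [0.6, -0.0, -7.2]
width: 0.0387
t 14.45 p [ 0.6859 -0.1094  0.0227] o [2.3771 2.0533 0.0008] F [ 0.5606 -0.0391 -7.1715] w 0.03868878902704855
tube end 0.07057187972302507 axle end 0.09153414083358957 axis [-0.0011 -0.052   0.0007  0.    ]
roller centre [ 0.6848 -0.1092  0.0747] axis [0.1461 0.9893 0.0001] yaw -0.14663501347305002
n 41660 10820 0 rms 0.0005661513600936954 rail sep nan pose x,y,yaw,zc [ 0.6855 -0.1092 -0.1475  0.0591]
to seat in tool axes [0.     0.0004 0.0147] turn z 0.00036498652694996747fit.py:26: RuntimeWarning: Mean of empty slice.
  print('n',k.sum(),len(a),len(b),'rms',np.sqrt(np.mean(r.fun**2)),'rail sep',a.mean()-b.mean(),'pose x,y,yaw,zc',p)
  ret = ret.dtype.type(ret / rcount)
```

View pics/w13.png

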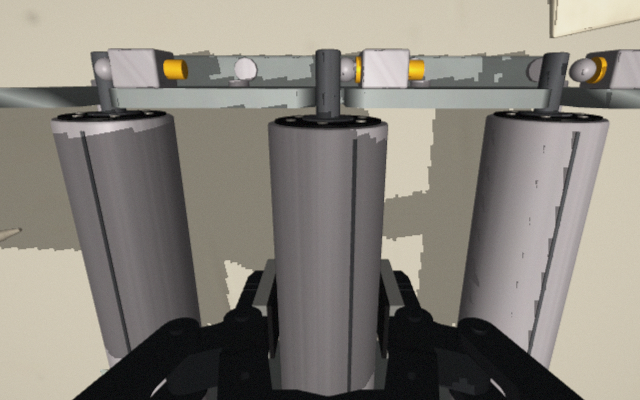

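The axle is inside the slots and above the ball. I'll press on in small steps and watch the force.

```bash
python3 -m creep '[[[0,0.0005,0.002],[0,0,0]],[[0,0,0.002],[0,0,0]],[[0,0,0],[0,0,0]]]'; python3 -m creep '[[[0,0,0.002],[0,0,0]],[[0,0,0.002],[0,0,0]],[[0,0,0],[0,0,0]]]'; python3 -m creep '[[[0,0,0.002],[0,0,0]],[[0,0,0.002],[0,0,0]],[[0,0,0],[0,0,0]]]';  python3 held.py pics/w14.png 2>/dev/null
```

```text
time: 14.88
eef_pos: [0.6847, -0.1093, 0.018]
orientation: [-2.376, -2.052, 0.003]
ft_force: [-4.3, 0.7, -3.2]
width: 0.0383
time: 15.25
eef_pos: [0.6851, -0.1093, 0.0137]
orientation: [-2.377, -2.052, 0.002]
ft_force: [-3.5, 1.0, -5.9]
width: 0.0383
time: 15.62
eef_pos: [0.6861, -0.1095, 0.0096]
orientation: [2.377, 2.054, 0.0]
ft_force: [-1.9, -0.1, -8.5]
width: 0.0385
t 15.625 p [ 0.6861 -0.1095  0.0096] o [2.3774 2.0535 0.    ] F [-1.9004 -0.0692 -8.5028] w 0.03850234815518593
tube end 0.09145325651392358 axle end 0.09161284901667903 axis [-0.001  -0.0521  0.0006 -0.0007]
roller centre [ 0.6866 -0.0989  0.0617] axis [0.1461 0.9893 0.0007] yaw -0.14657937613229266
n 48092 11384 0 rms 0.0005721131505668977 rail sep nan pose x,y,yaw,zc [ 0.6855 -0.1092 -0.1476  0.0592]
to seat in tool axes [-0.0104  0.0001  0.0017] turn z 0.0004206238677073315
```

```bash
python3 -m creep '[[[0,0,0.001],[0,0,0]],[[0,0,0.001],[0,0,0]],[[0,0,0],[0,0,0]]]'; python3 -m creep '[[[0,0,0.0007],[0,0,0]],[[0,0,0],[0,0,0]],[[0,0,0],[0,0,0]]]';  python3 held.py pics/w14.png 2>/dev/null
```

```text
time: 16.05
eef_pos: [0.6869, -0.1096, 0.0088]
orientation: [2.377, 2.053, 0.002]
ft_force: [-0.7, 0.4, -7.0]
width: 0.0388
time: 16.42
eef_pos: [0.6862, -0.1095, 0.0077]
orientation: [2.377, 2.053, 0.0]
ft_force: [-0.0, 0.6, -5.8]
width: 0.0388
t 16.425 p [ 0.6862 -0.1095  0.0077] o [2.3773 2.0534 0.0005] F [-0.032   0.5772 -5.7855] w 0.03875040793042428
tube end 0.09150671119739079 axle end 0.09158698358749492 axis [-0.0011 -0.052   0.0005 -0.0006]
roller centre [ 0.6867 -0.0989  0.0597] axis [0.1459 0.9893 0.0006] yaw -0.14645237454153381
n 49281 11522 0 rms 0.0005729223722579239 rail sep nan pose x,y,yaw,zc [ 0.6855 -0.1092 -0.1473  0.0592]
to seat in tool axes [-0.0104  0.     -0.0003] turn z 0.0005476254584661777
```

View pics/w14.png

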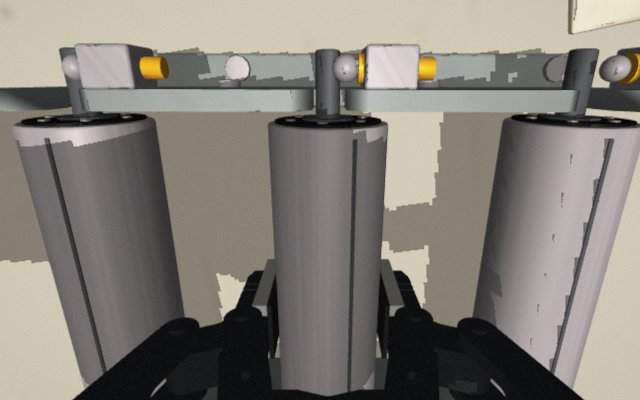

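```bash
python3 -m creep '[[[0,0,0.0007],[0,0,0]],[[0,0,0],[0,0,0]],[[0,0,0],[0,0,0]]]'; python3 -m creep '[[[0,0,0.0007],[0,0,0]],[[0,0,0],[0,0,0]],[[0,0,0],[0,0,0]]]'
```

```text
time: 16.85
eef_pos: [0.6862, -0.1094, 0.007]
orientation: [2.377, 2.053, 0.0]
ft_force: [0.5, -0.0, -5.1]
width: 0.0384
time: 17.23
eef_pos: [0.6867, -0.1096, 0.0069]
orientation: [2.377, 2.053, 0.001]
ft_force: [-0.8, -0.0, -0.5]
width: 0.0384
```

```bash
python3 -m creep '[[[0,0,0.0008],[0,0,0]],[[0,0,0],[0,0,0]],[[0,0,0],[0,0,0]]]'; python3 held.py pics/w15.png 2>/dev/null | grep -v n\ ; python3 -c "
from h import *
s=robot.read_state();print(np.array(s['ft_force']),np.array(s['moment']))"
```

```text
time: 17.6
eef_pos: [0.6871, -0.1096, 0.0066]
orientation: [2.376, 2.053, 0.002]
ft_force: [-0.9, 0.0, 5.3]
width: 0.0387
t 17.6 p [ 0.6871 -0.1096  0.0066] o [2.3764 2.0525 0.0022] F [-0.8649  0.0419  5.2899] w 0.03870748091680207
tube end 0.09151593971783134 axle end 0.09160644136667505 axis [-0.001  -0.0522  0.0007  0.0004]
roller centre [ 0.6875 -0.099   0.0588] axis [ 0.1462  0.9893 -0.0004] yaw -0.14671351222026274
[-1.0371  0.9901  5.8142] [0.0174 0.2652 0.0408]
```

```bash
python3 -m creep '[[[0,0,-0.001],[0,0,0]],[[0,0,0],[0,0,0]],[[0,0,0],[0,0,0]],[[0,0,0],[0,0,0]]]' 0.68; python3 -m creep '[[[0,0,-0.02],[0,0,0]],[[0,0,-0.03],[0,0,0]],[[0,0,-0.04],[0,0,0]],[[0,0,-0.03],[0,0,0]],[[0,0,0],[0,0,0]],[[0,0,0],[0,0,0]],[[0,0,0],[0,0,0]]]'
cat > chk.py <<'E'
from fit import *; import sys
s=st(); C=cal('wrist'); im,d=viewer.grab_frame('wrist'); cv2.imwrite(sys.argv[1],im); W=cloud(C,d)
p=[.6855,-.1092]; yw=-.147; c,sn=np.cos(yw),np.sin(yw); q=W[:,:2]-p; x=q@[c,sn]; y=q@[-sn,c]; z=W[:,2]
for x0 in(-.08,0,.08):
    k=(abs(x-x0)<.0185)&(abs(y)<.05)&(z>.055)&(z<.1); X,Y,Z=x[k],y[k],z[k]
    if k.sum()<50: continue
    f=lambda v:np.hypot(X-v[0]-v[2]*Y,Z-v[1]-v[3]*Y)-.02
    r=least_squares(f,[x0,.06,0,0],loss='soft_l1',f_scale=.001)
    t=(abs(x-x0)<.012)&(z>r.x[1]+.011)&(abs(y)<.0765)&(z>.07); yy=y[t]
    h=yy[abs(yy)<.073]; print('roller',x0,'x,z,dx/dy,dz/dy',r.x,'rms',np.sqrt((r.fun**2).mean()),'ends',h.min(),h.max(),k.sum())
E
python3 chk.py pics/w16.png
```

```text
time: 18.15
eef_pos: [0.6859, -0.1094, 0.0062]
orientation: [-2.377, -2.053, 0.0]
ft_force: [0.2, -0.4, 1.3]
width: 0.0576
time: 19.02
eef_pos: [0.6849, -0.1093, 0.125]
orientation: [-2.376, -2.052, 0.003]
ft_force: [0.4, 0.8, -0.2]
width: 0.0582
t 19.025 p [ 0.6849 -0.1093  0.125 ] o [-2.376  -2.0524  0.0026] F [ 0.3644  0.7664 -0.2497] w 0.05818580224619658
roller -0.08 x,z,dx/dy,dz/dy [-0.0802  0.0592  0.     -0.0002] rms 0.0005880232053898456 ends -0.06981446193551959 0.07099698641085396 7588
roller 0 x,z,dx/dy,dz/dy [ 0.0002  0.0589 -0.0003 -0.0001] rms 0.0005484120751985085 ends -0.07028352679839352 0.07056570498599395 7649
roller 0.08 x,z,dx/dy,dz/dy [0.0799 0.0591 0.0009 0.0001] rms 0.0005887751475695365 ends -0.06995635084770885 0.07129726834931947 7598
```

View pics/w16.png

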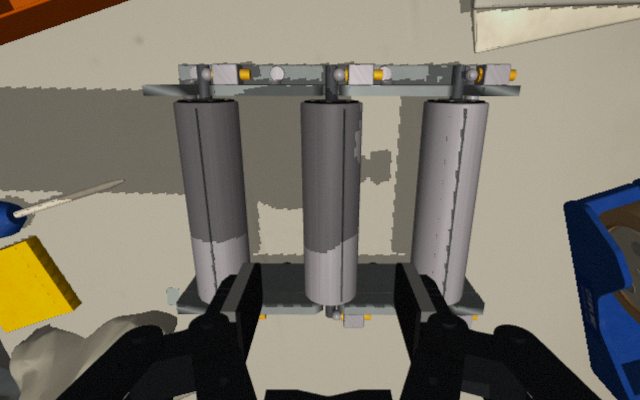

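The roller is home, level with its neighbours and with its tube ends at about ±70.4 mm. Next I'll shut the fingers and find the contact height gently from above.

```bash
python3 -m creep '[[[0,0,0.02],[0,0,0]],[[0,0,0.03],[0,0,0]],[[0,0,0.012],[0,0,0]],[[0,0,0],[0,0,0]],[[0,0,0],[0,0,0]],[[0,0,0],[0,0,0]]]' 0 20;  python3 tips.py pics/w17.png; python3 chk.py pics/w18.png
```

```text
time: 19.82
eef_pos: [0.6871, -0.1096, 0.0657]
orientation: [2.376, 2.052, 0.002]
ft_force: [-0.6, -0.0, 0.3]
width: -0.0001
t 19.875 p [ 0.6869 -0.1096  0.0656] o [2.3765 2.0525 0.0022] F [-0.2925  0.3533 -0.011 ] w -2.2325008493568632e-05
-0.03 43 max toolz 0.006812651994066788 x -0.012052317145214429 0.012981596896575446
-0.02 1127 max toolz -0.0012936966780237695 x -0.012997886607985084 0.01298261524281974
-0.01 2042 max toolz -0.011333999219017768 x -0.011926499201606898 0.012989209784321358
0.0 1822 max toolz -0.009937199887966612 x -0.011852247060157813 0.012958159270324844
0.01 854 max toolz 0.004517663453578973 x -0.012873236810767807 0.012992188456525833
0.05 386 max toolz 0.010993092606575815 x -0.012895448646410304 0.012850823261639227
t 19.875 p [ 0.6869 -0.1096  0.0656] o [2.3765 2.0525 0.0022] F [-0.2925  0.3533 -0.011 ] w -2.2325008493568632e-05
roller -0.08 x,z,dx/dy,dz/dy [-0.0802  0.0592  0.      0.0004] rms 0.0005710613977622415 ends -0.06567143658771135 0.07128462506174733 12703
roller 0 x,z,dx/dy,dz/dy [0.0003 0.0589 0.0006 0.001 ] rms 0.0007384382177199633 ends -0.07003029870539947 0.07092219988910152 7859
roller 0.08 x,z,dx/dy,dz/dy [0.08   0.0591 0.0003 0.0003] rms 0.0005668309721670623 ends -0.06356503570288666 0.07110426735941477 12491
```

View pics/w17.png

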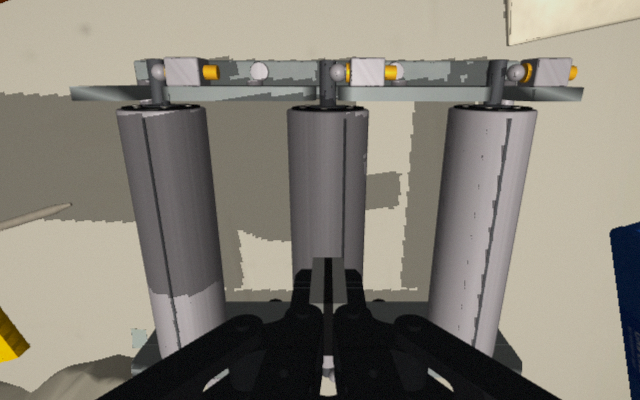

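```bash
python3 -m creep '[[[0,0,0.01],[0,0,0]],[[0,0,0.004],[0,0,0]],[[0,0,0],[0,0,0]]]' ; python3 -m creep '[[[0,0,0.0015],[0,0,0]],[[0,0,0],[0,0,0]],[[0,0,0],[0,0,0]]]'; python3 -m creep '[[[0,0,0.001],[0,0,0]],[[0,0,0],[0,0,0]]]'
```

```text
time: 20.3
eef_pos: [0.6853, -0.1093, 0.0494]
orientation: [-2.377, -2.053, 0.002]
ft_force: [-0.2, 0.1, -0.4]
width: 0.0
time: 20.68
eef_pos: [0.6862, -0.1094, 0.0491]
orientation: [2.377, 2.053, 0.0]
ft_force: [-0.7, 0.1, 0.1]
width: 0.0001
time: 20.92
eef_pos: [0.6861, -0.1095, 0.048]
orientation: [2.377, 2.053, 0.0]
ft_force: [-0.1, -0.1, 0.7]
width: -0.0003
```

```bash
python3 -m creep '[[[0,0,0.001],[0,0,0]],[[0,0,0],[0,0,0]],[[0,0,0],[0,0,0]]]' ; python3 -m creep '[[[0,0,0.0007],[0,0,0]],[[0,0,0],[0,0,0]],[[0,0,0],[0,0,0]]]'
```

```text
time: 21.3
eef_pos: [0.6869, -0.1095, 0.0477]
orientation: [2.377, 2.053, 0.002]
ft_force: [0.4, 0.5, 5.9]
width: 0.0001
time: 21.68
eef_pos: [0.6875, -0.1097, 0.0477]
orientation: [2.376, 2.052, 0.003]
ft_force: [0.5, -0.8, 6.5]
width: -0.0003
```

```bash
python3 -m creep '[[[0,0,-0.01],[0,0,0]],[[0,0.03,0],[0,0,0]],[[0,0,0.009],[0,0,0]],[[0,0,0.0005],[0,0,0]],[[0,0,0],[0,0,0]],[[0,0,0],[0,0,0]],[[0,-0.021,0],[0,0,0]],[[0,-0.021,0],[0,0,0]],[[0,-0.021,0],[0,0,0]],[[0,0,-0.03],[0,0,0]]]'
python3 - <<'E'
from h import *
s=st(); ims=[]
for i in range(8):
    C=cal('wrist'); im,d=viewer.grab_frame('wrist'); p=proj(C,[.6855+.0102*3,-.1092+.0692-.0,.08]); ims.append(im)
    c=proj(C,[.6915,-.0698,.08]); x,y=int(c[0]),int(c[1]); 
    cr=im[max(0,y-60):y+60,max(0,x-75):x+75]; ims[-1]=cv2.resize(cr,(200,160))
cv2.imwrite('pics/spin.png',np.vstack([np.hstack(ims[:4]),np.hstack(ims[4:])])); st()
E
```

```text
time: 22.92
eef_pos: [0.649, -0.1041, 0.0745]
orientation: [-2.373, -2.05, 0.007]
ft_force: [0.1, -0.8, 0.5]
width: -0.0
t 22.925 p [ 0.649  -0.1041  0.0745] o [-2.3734 -2.0501  0.0074] F [ 0.1285 -0.8178  0.5484] w -2.2978098599649875e-07
t 23.325 p [ 0.6527 -0.1045  0.0757] o [-2.3766 -2.0528  0.0016] F [-0.2853 -0.0039 -0.2432] w 0.00035075685237142103
```

View pics/spin.png

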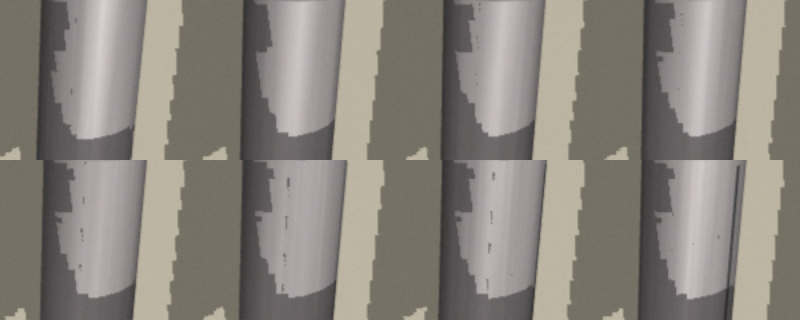

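Run:
```python
from h import *
ims=[]; st()
for i in range(12):
    C=cal('wrist'); im,d=viewer.grab_frame('wrist')
    c=proj(C,[.6915,-.0698,.08]); x,y=int(c[0]),int(c[1]); 
    ims.append(cv2.resize(im[max(0,y-60):y+60,max(0,x-75):x+75],(200,160)))
cv2.imwrite('pics/spin2.png',np.vstack([np.hstack(ims[i:i+4]) for i in(0,4,8)])); st(); cv2.imwrite('pics/w20.png',im)
```

```text
t 23.325 p [ 0.6527 -0.1045  0.0757] o [-2.3766 -2.0528  0.0016] F [-0.2853 -0.0039 -0.2432] w 0.00035075685237142103
t 23.925 p [ 0.6534 -0.1047  0.0767] o [-2.3776 -2.0534 -0.0001] F [ 0.2209 -0.1327 -0.537 ] w 0.0002853565471046274
```

View pics/spin2.png

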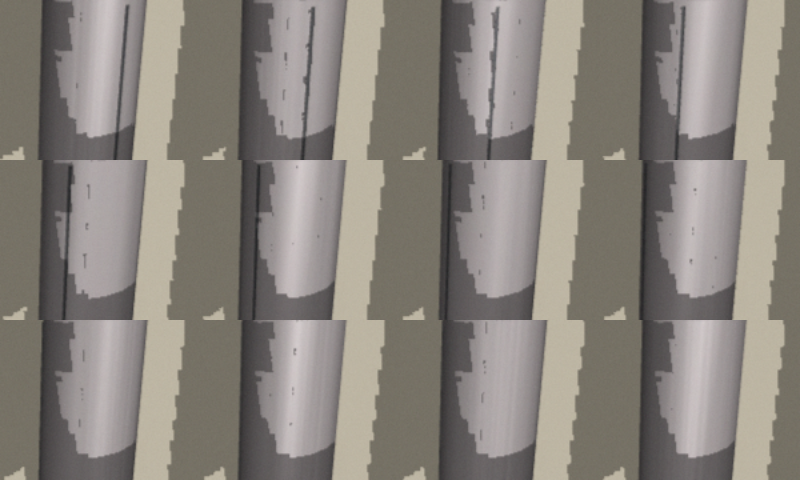

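View pics/w20.png

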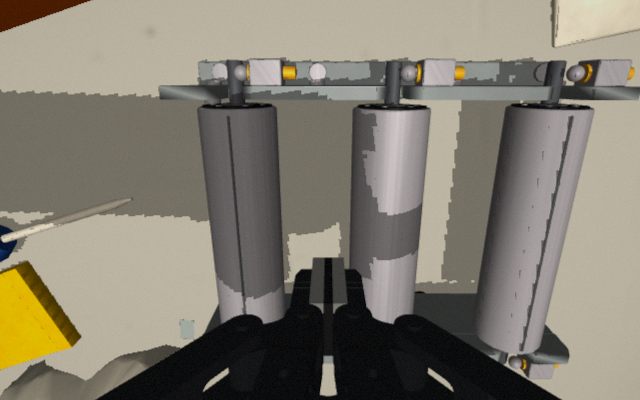

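The seam crosses the whole visible tube in 7–8 frames (about 0.38 s), so the roller is spinning freely at roughly 6–8 rad/s, well clear of the fingers. I'll retreat upward and check it once more.

```bash
python3 -m creep '[[[0,0.01,-0.04],[0,0,0]],[[0,0.01,-0.05],[0,0,0]],[[0,0.01,-0.05],[0,0,0]],[[0,0,0],[0,0,0]],[[0,0,0],[0,0,0]],[[0,0,0],[0,0,0]]]'; python3 chk.py pics/w21.png
python3 - <<'E'
from h import *
im,d=viewer.grab_frame('top'); cv2.imwrite('pics/top2.png',im)
E
```

```text
time: 24.68
eef_pos: [0.6817, -0.1088, 0.2147]
orientation: [-2.376, -2.052, 0.004]
ft_force: [-0.6, 0.5, 0.1]
width: -0.0003
t 24.675 p [ 0.6817 -0.1088  0.2147] o [-2.3755 -2.0519  0.0035] F [-0.58    0.5481  0.1232] w -0.00031072416607553024
roller -0.08 x,z,dx/dy,dz/dy [-0.0803  0.0591  0.0001  0.0002] rms 0.0006324893049012273 ends -0.07043381820859655 0.07138649896265536 4363
roller 0 x,z,dx/dy,dz/dy [-0.0011  0.0588  0.0003  0.0003] rms 0.0006038563187378273 ends -0.07278582577154932 0.07078977744316622 4318
roller 0.08 x,z,dx/dy,dz/dy [ 0.0798  0.0591  0.0006 -0.0004] rms 0.0006308846261189493 ends -0.07280534229245791 0.0709398183038138 4311
```

View pics/w21.png

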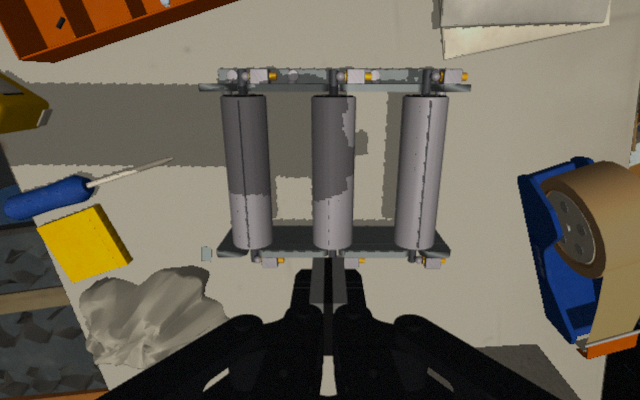

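View pics/top2.png

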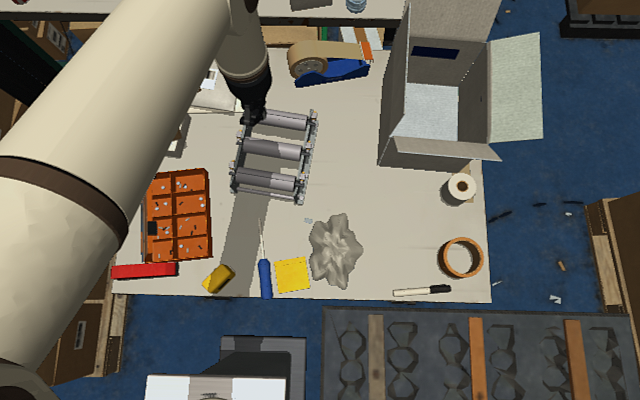

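```bash
python3 -c "
from workcell import robot
print(robot.hand_in())"
```

```text
the job is handed in; nothing more can be done
None
```

The roller is back in the middle station, pressed fully home, and it spun freely after a light brush. I handed the job in at about 24.7 s.

- **First grasp missed:** The fingertips turned out to sit about 35 mm behind the reported TCP. On the first try the fingers shut on top of the tube and pressed on it with about 34 N. They pushed it about 8 mm sideways. I measured the offset with the wrist camera, corrected for it, and the second grasp held.
- **Seating:** The axle went past the spring balls in small steps. I stopped when the bottom of the slots pushed back at about 5 N.
- **Position:** After letting go, the roller's height matched its neighbours within 0.3 mm. The tube was centred with about 4 mm to each rail.
- **Spin:** After one light brush the tube's seam crossed its visible width in about 0.4 s, roughly 6–8 rad/s. It was still turning about 0.7 s after the fingers had lifted clear. I did not time how long it took to stop.
- **Last check:** The roller was still home and level. It leaned about 1 mm toward −x, which is within the slot's play. One reading put the tube's right end at −72.8 mm, but an untouched neighbour gave the same value, so I took it as a viewing error. By eye in the top view, the tape measure, marker and screwdriver had not moved, and the gripper was well clear.

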